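Angle a length of profile past the post into the stock bay

ROBOT

A 6-joint arm with a two-finger parallel gripper is mounted at the origin on a cart in front of the work surface, level with it; the furniture and walls round the work are solid. World frame = base frame: x ahead of the robot, y to its left, z up, the work surface at z = 0. Lengths are in mm, angles in rad, forces in N, time in s.
With the tool pointing down it reaches from about 425 to 950 mm from the base axis. Payload 3.5 kg.
Tool frame: the origin (TCP) lies between the finger pads; the fingertips stand 8 mm ahead of it and the grasp point (between the pads) lies 11 mm behind it; z points along the fingers, y is the line along which they close (so a half turn about z gives the same grasp; the last joint's range is limited). The gripper opens to 85 mm and grips with 20 to 120 N. Pads are 22 mm wide; open, the fingers measure 114 mm over their backs; the gripper's body (76 mm by 85 mm) begins 54 mm behind the grasp point. The pads swing forward as they close: fully open they stand 13 mm farther back than shut.
Start: joints at [0.966, 0.286, 1.577, -0, 1.279, -0.15], TCP at [296.479, 606.388, 239.325] pointing down, gripper open.
Joint ranges: [-2.77, 2.77], [-0.9, 2.22], [0.21, 2.48], [-1.53, 4.67], [0.24, 2.81], [-2.84, 2.84]. Speed limits (rad/s): [2.79, 2.79, 3.14, 3.14, 3.14, 3.14].

INTERFACE

Orientations are given as a 3x3 rotation matrix whose columns are the frame's x, y, z axes.
In Python, from bench import arm gives the robot as it stands. The module is installed in compiled form; this text tells all that it offers.
- The arm moves only by the tool send_rows, never from a script. Its arguments are lists of equal length, an entry for each row: "rot": the turn, a rotation vector about the world's x, y, z in units of 5 degrees (1.0 is 5 degrees), a list of three; "delta_pos": the shift along the world's x, y, z in mm, a list of three; "gripper": the opening, from -1 (shut) to 1 (fully open), so that 0 is half open. In form: {"rot": [[ax, ay, az], ...], "delta_pos": [[x, y, z], ...], "gripper": [gripper, ...]}. A call has 1 to 12 rows; each row shifts and turns the commanded pose from where the row before left it; what a row does not reach is not made up. A row lasts 1/12 s, in which the tool goes at most 41.7 mm and 7.16 degrees, less where a joint would pass 70% of its speed; a pose out of reach is approached as far as the arm can. A call is refused whole if a number of a shift passes 41.7 or a number of a turn 1, either way. A call with a gripper value outside its range is refused whole. The fingers move at their own pace and stop on an object; the grip force is fixed at half the most. Time passes only in rows, so rows that do not move let the fingers close. It gives the time, the measured TCP pose, the force, the opening and the grip force at its end, in the units of the state.
- arm.observe(): the state, without advancing time (a new reading comes with each control period).
- arm.read_camera(name): name is "side" or "top"; returns the picture (420x560x3 uint8, red, green, blue); there is no depth.
- arm.calibration(name): a dict with "vfov" (degrees; the focal length in pixels is half the picture's height over the tangent of half this angle, whatever the lens; pixels are square), "cx", "cy" (the principal point, pixels), "rvec" (rotation vector, rad) and "tvec" (3), from world to camera coordinates, as OpenCV has them. Camera axes: x right, y down, z forward; pixel columns grow to the right and rows downward; lengths in mm; the calibration is good to about 2 mm. A picture is of the moment at which its call begins. calibration takes no time and is no camera call.
- arm.hand_in(): hands the job in; it is judged then, once.
Trained networks look in the newest picture that a camera, given by its name, has taken for a name from the list of things; names that differ only in an ending like _2 or _b are one class to them, and where a whole thing is asked for, a point or a joint stands for the part that bears it (a point fixed in the world has none). Each returns a list of dicts, best first, with "conf" (0 to 1); they miss things now and then, are a little off and sometimes report something else, mostly with a low value. They report only what shows in the picture. A call takes as long as a camera call.
- arm.spot_in(camera, name): "centre" ([column, row] as shares, 0 to 1, of the picture: columns of its width, rows of its height, amid what is visible of it).
- arm.place_of(camera, name): "centre" ([column, row] as shares, 0 to 1, of the picture: columns of its width, rows of its height: a listed point, or the origin of a listed thing).
The state is a dict: "time": time; "joints": joint angles; "joint_vel": joint speeds; "joint_torque": joint torques, N m; "position": TCP position; "tool_rot": TCP orientation; "contact_force": force on the tool from outside, world axes, zero at the start; "ft_torque": the same for the moment, N m; "gripper_width": finger opening in mm; "grip_force": force on a finger pad.
Only numpy, scipy, OpenCV 4.12 (cv2) and the standard library are available. Lean on these libraries where they do the work, as an engineer would, in place of code of your own. Each camera call takes 0.05 s, during which the arm holds its last target. There are 200 camera calls.

TASK

Push the length of slotted aluminium profile past the red-topped post into the blue stock bay, so that it ends up inside the bay behind the post, lying flush along the back wall. Only push it with the fingertips: it stays flat on the mat and is never lifted, and the circuit board, solder spool, side cutter and flux tin stay where they are. Finish with the gripper clear of everything.

Things in the scene. Friction and masses are not known exactly. Their poses are not given: they have to be found in the camera images.
- profile: Loose silver slotted aluminium profile, a square bar 30 x 30 x 220 mm, about 0.2 kg, flat on the mat. Origin: centre of its underside; long axis its own y (-110 to +110 mm), z up; both ends alike. It starts in front of the bay (robot's side), nearly parallel to the back wall and shifted towards the bay's +y end.
- bay: Blue stock bay, fixed: a back wall and two end walls, 36 mm high, 8 mm thick, without a floor (the bar slides on the mat), open towards its own -x. Origin: on the mat, middle of the back wall's inner face, which runs along the bay's y. Inner faces of the end walls at y = -123 and +123 mm; they reach forward to x = -55 mm. Fixing feet behind the back wall, to x = +38 mm.
- post: Fixed steel post with red top and band, 16 mm in diameter, 50 mm high, in front of the bay's mouth near its -y end. Origin: on its axis, at the mat. The bar fits between post and back wall, but the space from the post to the bay's +y end wall is shorter than the bar: its -y end must go in first, at an angle, and slide behind the post before the other end can swing in.
- circuit_board: Loose green circuit board, 44 x 62 x 13 mm, lying on the mat to the right; origin at the centre of its underside. Not to be moved.
- solder_spool: Loose spool of solder, 49 mm in diameter and 50 mm high, standing on the mat; origin at the centre of its underside. Not to be moved.
- side_cutter: Loose red-handled side cutter, 32 x 106 x 12 mm, lying behind the bay; origin at the centre of its underside, long axis its y. Not to be moved.
- flux_tin: Loose round tin with a green lid, 54 mm in diameter and 20 mm high, on the far left beyond the vice; origin at the centre of its underside. Not to be moved.

How it is judged (in metres and radians):
At the end, for the whole second after the job is handed in: The bar is at rest flat on the mat inside the bay, between the end walls, its middle within 8 mm of touching the back wall and its length parallel to the wall within 0.07 rad (4 degrees) (x of profile in the frame of bay between -0.023 and -0.01 m and y of profile in the frame of bay between -0.02 and 0.02 m and angle between the y axis of profile and the y axis of bay, either way round below 0.07 rad and angle between profile's own z axis and vertical below 0.05 rad and height (world z) of profile below 0.004 m and linear speed of profile below 0.01 m/s).
It fails at once if the profile is lifted (more than 10 mm) or tipped (height (world z) of profile above 0.01 m or angle between profile's own z axis and vertical above 0.25 rad).
It fails at once if a bystander (circuit board, solder spool, side cutter, flux tin) is shifted by more than 20 mm (distance of any of circuit_board, solder_spool, side_cutter, flux_tin from where it was at the start of the episode above 0.02 m).
It also fails if it takes over 72 s, if anything falls off the work surface, if the arm or the gripper's body presses on something with over 40 N, if the wrist force passes 120 N, or if a joint passes its speed limit or range.

## Working session

There is one attempt and no reset: what is moved stays moved. The work goes in short steps, Python scripts to look and compute and a tool call to move; the robot and the scene stay as the last step left them, time stands still between calls to the robot, and variables do not carry over. Pictures are saved under pics/ and viewed, at most 10 in all, crops included, and the job is handed in when it is done.

Besides the shell and the picture viewer there is one more tool, called after "Request:" in YAML: its name, and indented under it one key for each argument. send_rows: Moves the arm, as the interface text tells. Its arguments: {"type":"object","properties":{"rot":{"type":"array"},"delta_pos":{"type":"array"},"gripper":{"type":"array"}},"required":["rot","delta_pos","gripper"]}

```bash
mkdir -p pics; cat > h.py <<'E'
import numpy as np, cv2
from bench import arm
def cal(n):
    c=arm.calibration(n); f=210/np.tan(np.radians(c["vfov"])/2)
    K=np.array([[f,0,c["cx"]],[0,f,c["cy"]],[0,0,1.]]); return K,np.array(c["rvec"],float),np.array(c["tvec"],float)
def w(n,px,z):
    K,r,t=cal(n);R=cv2.Rodrigues(r)[0]
    d=R.T@np.linalg.inv(K)@np.array([px[0],px[1],1.]);o=-R.T@t.ravel()
    return (o+d*(z-o[2])/d[2]).round(1)
def proj(n,P):
    K,r,t=cal(n); return cv2.projectPoints(np.array(P,float),r,t,K,None)[0][:,0].round(1)
def snap(n,f):
    im=arm.read_camera(n)[:,:,::-1]; cv2.imwrite(f"pics/{f}.png",im); return im
E
python3 - <<'E'
from h import *
s=arm.observe();print(s["position"],s["tool_rot"],s["time"],s["contact_force"])
print(arm.calibration("top"))
for c in("top","side"):
    snap(c,c+"0")
    for n in("profile","bay","post","circuit_board","solder_spool","side_cutter","flux_tin"):
        r=arm.place_of(c,n)
        if r: p=np.array(r[0]["centre"])*[560,420];print(c,n,r[0]["conf"],p.round(1),w(c,p,0))
E
```

```text
[296.13243053 605.83844418 237.90234559] [[-8.98332954e-01  4.39313128e-01 -1.37116703e-03]
 [ 4.39315130e-01  8.98330765e-01 -2.01311310e-03]
 [ 3.47374517e-04 -2.41082026e-03 -9.99997034e-01]] 0.0 [ 0.39899995  0.23717711 -0.03316608]
{'vfov': 46.10702553914139, 'cx': 280.02393672671866, 'cy': 207.5692967146275, 'rvec': array([ 2.12342122, -2.10845155,  0.21115214]), 'tvec': array([ 214.55530706,  584.75235326, 1337.55149277])}
top profile 0.26 [161.7 243.4] [486.4 562.    0. ]
top bay 0.59 [334.5 205.3] [603.1  58.    0. ]
top post 0.41 [361.  223.8] [548.2 -18.8   0. ]
top circuit_board 0.55 [390.5 257.3] [ 450.7 -101.7    0. ]
top solder_spool 0.68 [269. 195.] [632.9 251.7   0. ]
top side_cutter 0.7 [313.7 147.3] [781.9 118.2   0. ]
top flux_tin 0.52 [163.2 244.7] [482.6 557.6   0. ]
side profile 0.65 [225.  243.2] [456.  146.2   0. ]
side bay 0.56 [289.1 260.9] [612.5  44.2   0. ]
side post 0.41 [265.3 278.7] [548.3 -22.1   0. ]
side circuit_board 0.71 [224.7 304.7] [ 452.2 -106.5    0. ]
side solder_spool 0.66 [292.1 219. ] [646.1 250.4   0. ]
side side_cutter 0.64 [344.7 243.3] [765.8 106.5   0. ]
side flux_tin 0.68 [235.8 178.3] [496.3 541.5   0. ]
```

View pics/top0.png

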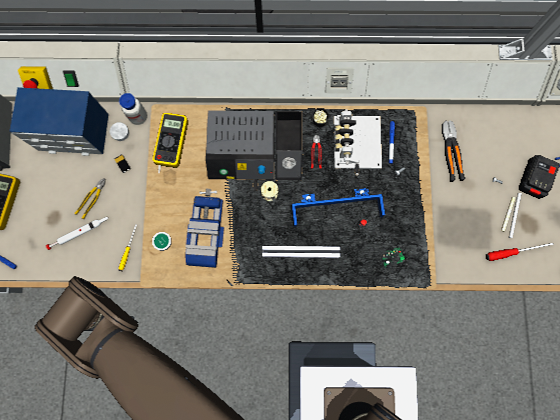

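View pics/side0.png

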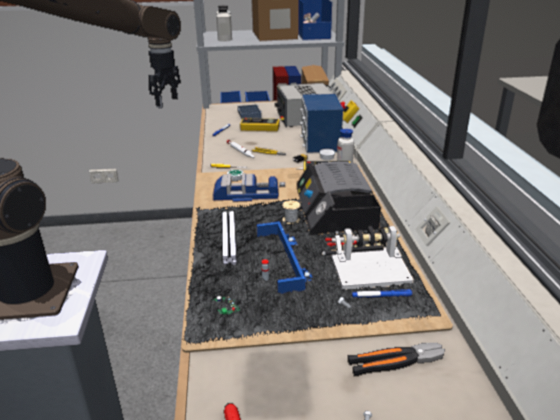

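The top picture shows the bar at about (262–340, 247–257), the bay at (293–384, 190–224) and the post at (363, 222). The side picture agrees. I'll zoom in and segment by colour.

```bash
python3 - <<'E'
from h import *
im=cv2.imread("pics/top0.png")
cv2.imwrite("pics/c0.png",cv2.resize(im[165:285,235:435],None,fx=4,fy=4,interpolation=cv2.INTER_CUBIC))
h=cv2.cvtColor(im,cv2.COLOR_BGR2HSV)
roi=np.zeros(im.shape[:2],bool);roi[240:265,250:350]=1
m=((h[...,2]>130)&(h[...,1]<60)&roi).astype(np.uint8)
n,l,st,ce=cv2.connectedComponentsWithStats(m);print(st[1:])
ys,xs=np.nonzero(m);r=cv2.minAreaRect(np.c_[xs,ys].astype(np.float32));print(r)
for p in cv2.boxPoints(r):print("bar top corner",p,w("top",p,30))
roi[:]=0;roi[180:235,280:395]=1
m=(h[...,0]>100)&(h[...,0]<130)&(h[...,1]>140)&roi
for a,b in((290,298),(378,386)):
    ys,xs=np.nonzero(m[:,a:b]);print("endwall",a+xs.min(),a+xs.max(),ys.min(),ys.max())
for c in range(292,386,6):
    ys=np.nonzero(m[:,c])[0]; print(c,ys.min() if len(ys) else None,ys.max() if len(ys) else None)
m=((h[...,0]<8)|(h[...,0]>172))&(h[...,1]>140)&roi
ys,xs=np.nonzero(m);print("post",xs.mean(),ys.mean(),w("top",(xs.mean(),ys.mean()),48))
E
```

```text
[[262 246  78   4 301]
 [262 252  78   6 325]]
((300.5, 251.5), (11.0, 77.0), 90.0)
bar top corner [262. 246.] [477.1 269.2  30. ]
bar top corner [339. 246.] [478.7  50.2  30. ]
bar top corner [339. 257.] [447.4  50.8  30. ]
bar top corner [262. 257.] [445.9 268.7  30. ]
endwall 292 297 203 226
endwall 378 384 194 216
292 204 213
298 203 207
304 194 206
310 194 205
316 201 204
322 200 204
328 200 204
334 199 203
340 199 202
346 198 202
352 197 201
358 190 200
364 188 200
370 195 199
376 195 198
382 196 216
post 363.1875 222.0 [545.3 -17.3  48. ]
```

View pics/c0.png

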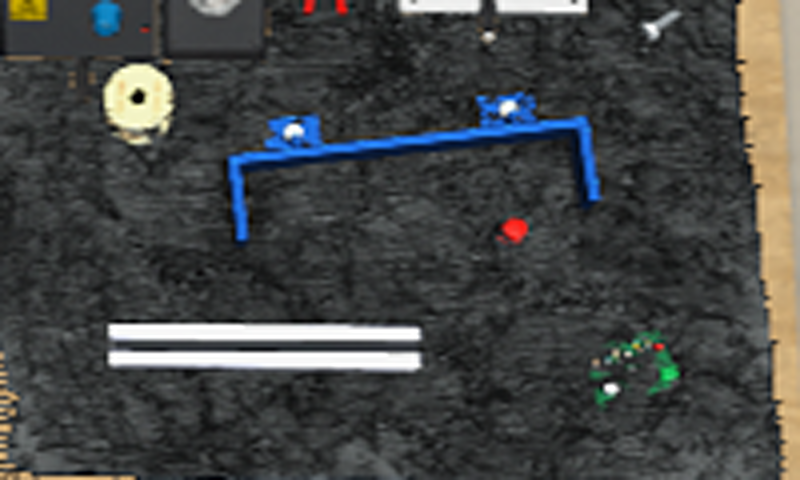

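The crop shows the bay slightly turned, with back-wall outer corners at crop (231,157) and (586,119) and wall tips at (241,241) and (594,201). The post is at (515,230), and the bar spans (108–421, 323–369).

```bash
cat >> h.py <<'E'
def fit(L,W):
    L=np.array(L,float);W=np.array(W)[:,:2];a=L-L.mean(0);b=W-W.mean(0)
    th=np.arctan2((a[:,0]*b[:,1]-a[:,1]*b[:,0]).sum(),(a*b).sum())
    R=np.array([[np.cos(th),-np.sin(th)],[np.sin(th),np.cos(th)]]);o=W.mean(0)-R@L.mean(0)
    return th,o,(W-(L@R.T+o))
E
python3 - <<'E'
from h import *
P=[(231,157),(586,119),(241,241),(594,201)]
L=[(8,131),(8,-131),(-55,127),(-55,-127)]
W=[w("top",(235+u/4-.4,165+v/4-.4),36) for u,v in P]
th,o,e=fit(L,W);print(th,o.round(1),e.round(1))
c,s=np.cos(th),np.sin(th);R=np.array([[c,-s],[s,c]])
tob=lambda p:(R.T@(np.array(p)-o)).round(1)
print("post",tob((545.3,-17.3)))
for p in((477.1,269.2),(478.7,50.2),(447.4,50.8),(445.9,268.7),(440,-103),(640,250)):print(p,tob(p))
E
```

```text
0.11714118374089975 [606.9  55. ] [[-0.5 -2.7]
 [-1.2  0.9]
 [ 0.3  1.3]
 [ 1.5  0.6]]
post [-69.6 -64.6]
(477.1, 269.2) [-103.9  227.9]
(478.7, 50.2) [-127.9   10.2]
(447.4, 50.8) [-158.9   14.5]
(445.9, 268.7) [-134.9  231.1]
(440, -103) [-184.2 -137.4]
(640, 250) [ 55.7 189.8]
```

Request:
send_rows:
  rot:
    - [0, 0, 0.43]
    - [0, 0, 0.43]
    - [0, 0, 0.43]
    - [0, 0, 0.43]
    - [0, 0, 0.43]
    - [0, 0, 0.43]
    - [0, 0, 0.43]
    - [0, 0, 0.43]
    - [0, 0, 0.43]
    - [0, 0, 0.43]
    - [0, 0, 0.43]
    - [0, 0, 0.43]
  delta_pos:
    - [9, -38, 0]
    - [9, -38, 0]
    - [9, -38, 0]
    - [9, -38, 0]
    - [9, -38, 0]
    - [9, -38, 0]
    - [9, -38, 0]
    - [9, -38, 0]
    - [9, -38, 0]
    - [9, -38, 0]
    - [9, -38, 0]
    - [9, -38, 0]
  gripper: [-1, -1, -1, -1, -1, -1, -1, -1, -1, -1, -1, -1]

```text
time: 1.8
position: [404.5, 148.7, 239.7]
tool_rot: [[-1.0, 0.002, 0.001], [0.002, 1.0, 0.0], [-0.001, 0.0, -1.0]]
contact_force: [1.1, -0.4, -0.3]
gripper_width: 0.2
grip_force: 0.0
```

Request:
send_rows:
  rot:
    - [0, 0, 0]
    - [0, 0, 0]
    - [0, 0, 0]
    - [0, 0, 0]
    - [0, 0, 0]
    - [0, 0, 0]
  delta_pos:
    - [10, -38, -20]
    - [8, -27, -25]
    - [0, 0, -35]
    - [0, 0, -35]
    - [0, 0, -33]
    - [0, 0, 0]
  gripper: [-1, -1, -1, -1, -1, -1]

```text
time: 2.3
position: [416.6, 87.2, 86.2]
tool_rot: [[-1.0, 0.006, -0.014], [0.006, 1.0, 0.0], [0.014, 0.0, -1.0]]
contact_force: [-1.5, 0.4, -0.6]
gripper_width: -0.1
grip_force: 0.0
```

```bash
python3 - <<'E'
from h import *
s=arm.observe();print(s["position"].round(1),s["tool_rot"].round(3),s["time"],s["contact_force"].round(1),s["gripper_width"])
E
```

```text
[416.6  87.2  86.2] [[-1.     0.006 -0.014]
 [ 0.006  1.     0.   ]
 [ 0.014  0.    -1.   ]] 2.3 [-1.5  0.4 -0.6] -0.050054271449689824
```

Request:
send_rows:
  rot:
    - [0, 0, 0]
    - [0, 0, 0]
    - [0, 0, 0]
    - [0, 0, 0]
    - [0, 0, 0]
  delta_pos:
    - [3, 0, -20]
    - [3, 0, -20]
    - [0, 0, -20]
    - [0, 0, -10]
    - [0, 0, 0]
  gripper: [-1, -1, -1, -1, -1]

```text
time: 2.72
position: [427.1, 87.6, 21.8]
tool_rot: [[-1.0, 0.004, -0.003], [0.004, 1.0, 0.0], [0.003, 0.0, -1.0]]
contact_force: [-0.5, -0.3, -0.2]
gripper_width: 0.3
grip_force: 0.0
```

Request:
send_rows:
  rot:
    - [0, 0, 0]
    - [0, 0, 0]
    - [0, 0, 0.5]
    - [0, 0, 0.5]
    - [0, 0, 0.5]
    - [0, 0, 0.5]
    - [0, 0, 0.5]
    - [0, 0, 0.5]
    - [0, 0, 0.5]
    - [0, 0, 0.5]
    - [0, 0, 0.5]
    - [0, 0, 0.5]
  delta_pos:
    - [5, 0, -4]
    - [5, 0, 0]
    - [6, 0, 0]
    - [6, 0, 0]
    - [6, 0, 0]
    - [6, 0, 0]
    - [6, 1, 0]
    - [6, 1, 0]
    - [6, 1, 0]
    - [6, 1, 0]
    - [6, 1, 0]
    - [3, 1, 0]
  gripper: [-1, -1, -1, -1, -1, -1, -1, -1, -1, -1, -1, -1]

```text
time: 3.72
position: [497.2, 93.5, 20.2]
tool_rot: [[-0.907, -0.421, 0.003], [-0.421, 0.907, -0.0], [-0.003, -0.002, -1.0]]
contact_force: [-0.8, -0.7, -0.0]
gripper_width: 0.0
grip_force: 0.4
```

```bash
cat >> h.py <<'E'
TH,O=0.117,np.array([606.9,55.0])
def bar(n="top",z=30):
    im=arm.read_camera(n)[:,:,::-1].copy();h=cv2.cvtColor(im,cv2.COLOR_BGR2HSV)
    m=((h[...,2]>130)&(h[...,1]<60)).astype(np.uint8)
    roi=np.zeros_like(m);roi[192:275,240:385]=1;m*=roi
    m=cv2.morphologyEx(m,cv2.MORPH_CLOSE,np.ones((5,5),np.uint8))
    n_,l,st,ce=cv2.connectedComponentsWithStats(m);print("areas",st[1:][st[1:,4]>40].tolist())
    k=1+np.argmax(st[1:,4]);ys,xs=np.nonzero(l==k)
    W=np.array([w(n,p,z)[:2] for p in zip(xs,ys)],np.float32)
    r=cv2.minAreaRect(W);q=cv2.boxPoints(r)
    e=q[1]-q[0] if np.linalg.norm(q[1]-q[0])>np.linalg.norm(q[2]-q[1]) else q[2]-q[1]
    if e[1]<0:e=-e
    a=np.arctan2(-e[0],e[1]);c,s=np.cos(TH),np.sin(TH)
    print("bar world",r[0],r[1],"ang",round(float(a),3),"| bay",(np.array([[c,s],[-s,c]])@(np.array(r[0])-O)).round(1),"phi",round(float(a)-TH,3))
    return im
E
python3 - <<'E'
from h import *
im=bar()
cv2.imwrite("pics/c1.png",cv2.resize(im[165:285,235:435],None,fx=4,fy=4,interpolation=cv2.INTER_CUBIC))
E
```

```text
areas [[262, 192, 16, 9, 103], [319, 225, 31, 5, 132], [260, 232, 48, 29, 535]]
bar world (476.20849609375, 203.10357666015625) (31.833744049072266, 146.705810546875) ang 0.39 | bay [-112.5  162.3] phi 0.273
```

View pics/c1.png

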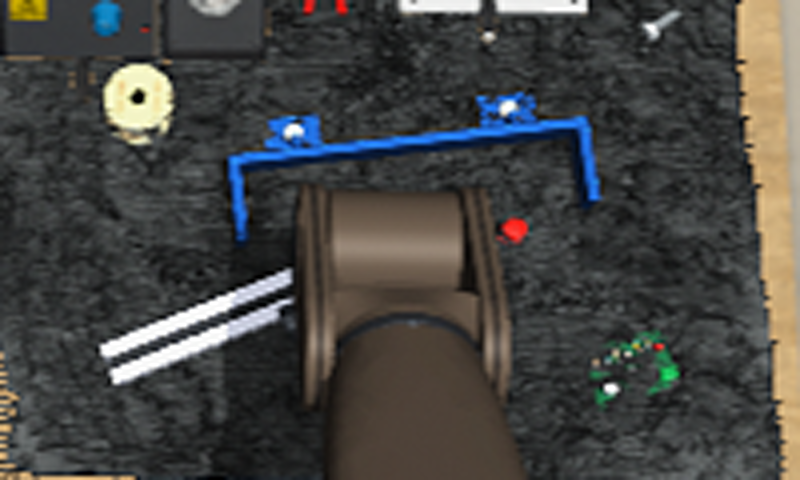

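The arm hides the bar's right part. Its left end is at crop (106,365) and it is now at about 0.39 rad. A little more turn, then I'll go round to the +y end.

Request:
send_rows:
  rot:
    - [0, 0, 0.5]
    - [0, 0, 0.5]
    - [0, 0, 0]
    - [0, 0, 0]
    - [0, 0, 0]
    - [0, 0, 0]
    - [0, 0, 0]
    - [0, 0, 0]
    - [0, 0, 0]
    - [0, 0, 0]
    - [0, 0, 0]
    - [0, 0, 0]
  delta_pos:
    - [5, 2, 0]
    - [5, 2, 0]
    - [-14, -6, 0]
    - [-14, -6, 0]
    - [0, 0, 30]
    - [0, 0, 30]
    - [-4, 38, 0]
    - [-4, 38, 0]
    - [-4, 38, 0]
    - [-4, 38, 0]
    - [-4, 38, 0]
    - [-7, 27, 0]
  gripper: [-1, -1, -1, -1, -1, -1, -1, -1, -1, -1, -1, -1]

```text
time: 4.77
position: [450.9, 305.8, 80.5]
tool_rot: [[-0.868, -0.496, 0.004], [-0.496, 0.868, 0.002], [-0.004, -0.0, -1.0]]
contact_force: [-0.4, -0.8, -1.1]
gripper_width: -0.1
grip_force: 0.0
```

```bash
python3 - <<'E'
from h import *
im=bar()
cv2.imwrite("pics/c2.png",cv2.resize(im[165:285,235:435],None,fx=4,fy=4,interpolation=cv2.INTER_CUBIC))
E
```

```text
areas [[262, 192, 16, 9, 99], [271, 219, 62, 41, 701], [240, 235, 18, 10, 78]]
bar world (502.47674560546875, 157.86419677734375) (37.88424301147461, 189.8827362060547) ang 0.514 | bay [-91.7 114.4] phi 0.397
```

View pics/c2.png

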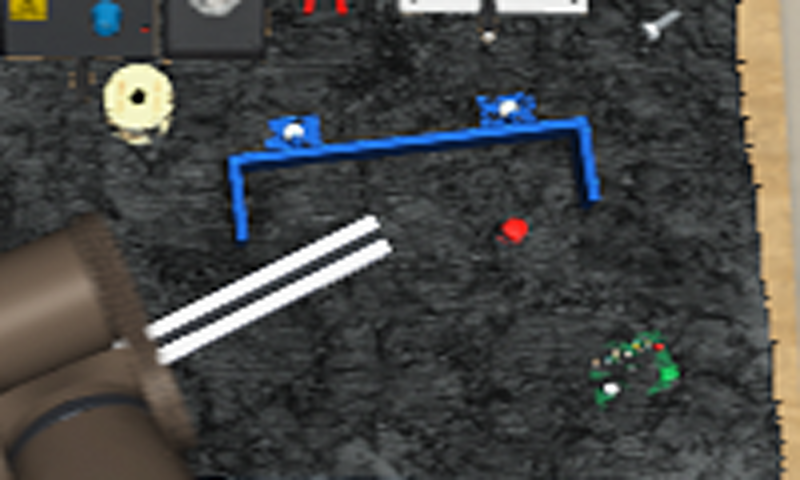

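The bar's free end is at crop corners (372,217) and (391,249), with a lower edge slope of 26°. I'll compute its pose from those.

```bash
cat >> h.py <<'E'
def cw(u,v,z=30): return w("top",(235+u/4-.4,165+v/4-.4),z)[:2]
def tb(p):
    c,s=np.cos(TH),np.sin(TH);return np.array([[c,s],[-s,c]])@(np.array(p)-O)
def tw(p):
    c,s=np.cos(TH),np.sin(TH);return np.array([[c,-s],[s,c]])@np.array(p)+O
E
python3 - <<'E'
from h import *
a,b,f=cw(374,216),cw(391,249),cw(163,362)
d=f-b;g=cw(148,335)-a;
for q in(d,g):print("ang",np.arctan2(-q[0],q[1]))
A=.5*(np.arctan2(-d[0],d[1])+np.arctan2(-g[0],g[1]));u=np.array([-np.sin(A),np.cos(A)])
m=(a+b)/2;print("phi",A-TH,"lead",m,tb(m),"centre",m+110*u,tb(m+110*u),"trail",m+220*u,"u",u)
print((arm.observe()["position"]-0).round(1))
E
```

```text
ang 0.46806584240167265
ang 0.49412597294185195
phi 0.3640959076717623 lead [545.65  74.35] [-58.57246406  26.36762133] centre [494.74739412 171.86371552] [-97.74397166 129.15669172] trail [443.84478823 269.37743104] u [-0.46275096  0.88648832]
[449.5 308.8  80.5]
```

Request:
send_rows:
  rot:
    - [0, 0, -0.44]
    - [0, 0, 0]
    - [0, 0, 0]
    - [0, 0, 0]
    - [0, 0, 0]
    - [0, 0, 0]
  delta_pos:
    - [-12, -2, 0]
    - [-12, -2, 0]
    - [0, 0, -25]
    - [0, 0, -25]
    - [0, 0, -11]
    - [0, 0, 0]
  gripper: [-1, -1, -1, -1, -1, -1]

```text
time: 5.32
position: [424.3, 297.7, 15.5]
tool_rot: [[-0.887, -0.462, -0.004], [-0.462, 0.887, -0.002], [0.005, 0.0, -1.0]]
contact_force: [-0.1, -1.1, 0.2]
gripper_width: -0.2
grip_force: 0.0
```

Request:
send_rows:
  rot:
    - [0, 0, 0]
    - [0, 0, 0]
    - [0, 0, 0]
    - [0, 0, 0]
    - [0, 0, 0]
    - [0, 0, 0]
    - [0, 0, 0]
    - [0, 0, 0]
    - [0, 0, 0]
    - [0, 0, 0]
    - [0, 0, 0]
    - [0, 0, 0]
  delta_pos:
    - [4.6, -8.9, 0]
    - [4.6, -8.9, 0]
    - [4.6, -8.9, 0]
    - [4.6, -8.9, 0]
    - [4.6, -8.9, 0]
    - [4.6, -8.9, 0]
    - [4.6, -8.9, 0]
    - [4.6, -8.9, 0]
    - [4.6, -8.9, 0]
    - [0, 0, 0]
    - [0, 0, 0]
    - [0, 0, 0]
  gripper: [-1, -1, -1, -1, -1, -1, -1, -1, -1, -1, -1, -1]

```text
time: 6.32
position: [467.1, 218.1, 17.1]
tool_rot: [[-0.887, -0.462, -0.001], [-0.462, 0.887, -0.0], [0.001, -0.0, -1.0]]
contact_force: [1.0, 0.3, 0.5]
gripper_width: -0.0
grip_force: 0.0
```

```bash
python3 - <<'E'
from h import *
im=snap("top","t3")
cv2.imwrite("pics/c3.png",cv2.resize(im[165:285,235:435],None,fx=4,fy=4,interpolation=cv2.INTER_CUBIC))
E
```

```text
(no output)
```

View pics/c3.png

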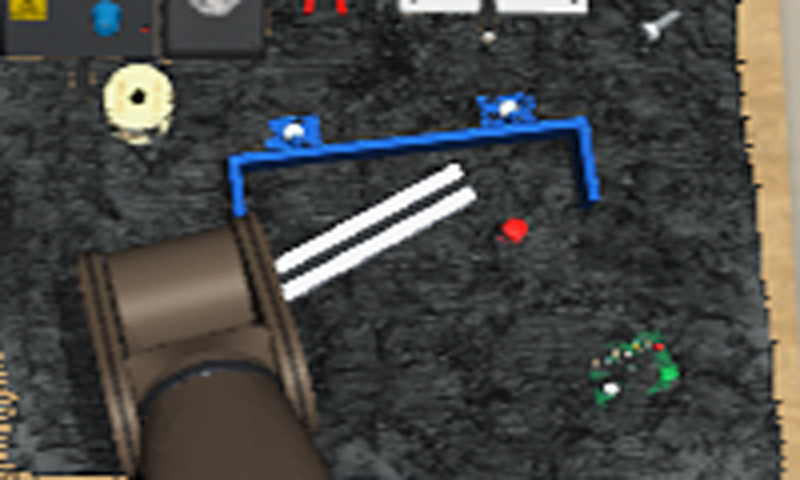

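The free end is now at crop corners (461,164) and (476,195). It is heading between the post and the wall.

```bash
cat >> h.py <<'E'
def pose(a,b,f,g):
    a,b,f,g=[cw(*p) for p in(a,b,f,g)]
    A=[np.arctan2(-q[0],q[1]) for q in(f-b,g-a)];print("angs",np.round(A,3));A=sum(A)/2
    u=np.array([-np.sin(A),np.cos(A)]);m=(a+b)/2;c=m+110*u;n=np.array([np.cos(A-TH),np.sin(A-TH)])
    print("phi",round(A-TH,3),"lead",tb(m).round(1),"leadback",(tb(m)+15*n).round(1),"centre bay",tb(c).round(1),"trail w",(m+220*u).round(1),tb(m+220*u).round(1),"u",u.round(3))
    print("post gap",23*-1-(np.array([-69.6,-64.6])-tb(c))@n)
E
python3 - <<'E'
from h import *
pose((461,164),(476,195),(288,297),(273,267))
E
```

```text
angs [0.505 0.51 ]
phi 0.391 lead [-26.9 -40.4] leadback [-13.1 -34.7] centre bay [-68.8  61.3] trail w [477.9 204. ] [-110.7  163.1] u [-0.486  0.874]
post gap 25.660553228019076
```

Request:
send_rows:
  rot:
    - [0, 0, 0]
    - [0, 0, 0]
    - [0, 0, -0.4]
    - [0, 0, -0.4]
    - [0, 0, -0.4]
    - [0, 0, -0.4]
    - [0, 0, 0]
    - [0, 0, 0]
  delta_pos:
    - [4.5, -8.9, 0]
    - [4.5, -8.9, 0]
    - [3, -9.5, 0]
    - [3, -9.5, 0]
    - [3, -9.5, 0]
    - [0, 0, 0]
    - [0, 0, 0]
    - [0, 0, 0]
  gripper: [-1, -1, -1, -1, -1, -1, -1, -1]

```text
time: 7.03
position: [485.7, 171.3, 17.5]
tool_rot: [[-0.943, -0.333, 0.0], [-0.333, 0.943, -0.0], [-0.0, -0.0, -1.0]]
contact_force: [1.1, 1.2, -0.4]
gripper_width: -0.1
grip_force: 0.0
```

```bash
python3 - <<'E'
from h import *
im=snap("top","t4")
cv2.imwrite("pics/c4.png",cv2.resize(im[165:285,235:435],None,fx=4,fy=4,interpolation=cv2.INTER_CUBIC))
E
```

```text
(no output)
```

View pics/c4.png

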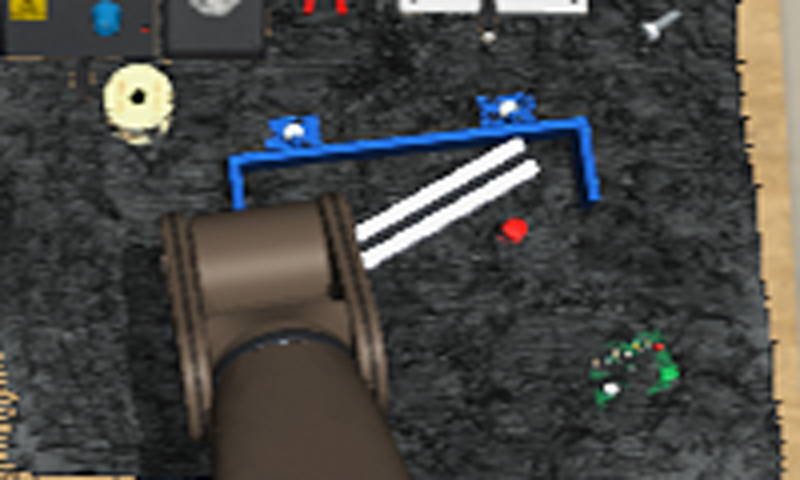

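The free end is at crop corners (523,138) and (539,169). It is at the back wall and behind the post.

```bash
python3 - <<'E'
from h import *
pose((523,138),(539,169),(370,266),(354,230))
E
```

```text
angs [0.528 0.508]
phi 0.401 lead [-12.9 -88. ] leadback [  1.  -82.1] centre bay [-55.8  13.3] trail w [495.5 157.3] [-98.7 114.6] u [-0.495  0.869]
post gap 20.130992392377443
```

Request:
send_rows:
  rot:
    - [0, 0, 0]
    - [0, 0, 0]
    - [0, 0, 0]
    - [0, 0, 0]
    - [0, 0, 0]
    - [0, 0, 0]
    - [0, 0, 0.6]
    - [0, 0, 0.6]
    - [0, 0, 0.6]
    - [0, 0, 0]
    - [0, 0, 0]
    - [0, 0, 0]
  delta_pos:
    - [0.8, -7, 0]
    - [0.8, -7, 0]
    - [0.8, -7, 0]
    - [0, 0, 0]
    - [-10, 17, 0]
    - [0, 0, 30]
    - [0, 0, 30]
    - [0, -40, 0]
    - [0, -40, 0]
    - [0, 0, -30]
    - [0, 0, -28]
    - [0, 0, 0]
  gripper: [-1, -1, -1, -1, -1, -1, -1, -1, -1, -1, -1, -1]

```text
time: 8.08
position: [473.6, 87.0, 14.9]
tool_rot: [[-0.879, -0.476, -0.01], [-0.476, 0.879, -0.0], [0.009, 0.005, -1.0]]
contact_force: [-1.2, 1.1, 0.1]
gripper_width: -0.2
grip_force: 0.0
```

```bash
python3 - <<'E'
from h import *
im=snap("top","t5")
cv2.imwrite("pics/c5.png",cv2.resize(im[165:285,235:435],None,fx=4,fy=4,interpolation=cv2.INTER_CUBIC))
E
```

```text
(no output)
```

View pics/c5.png

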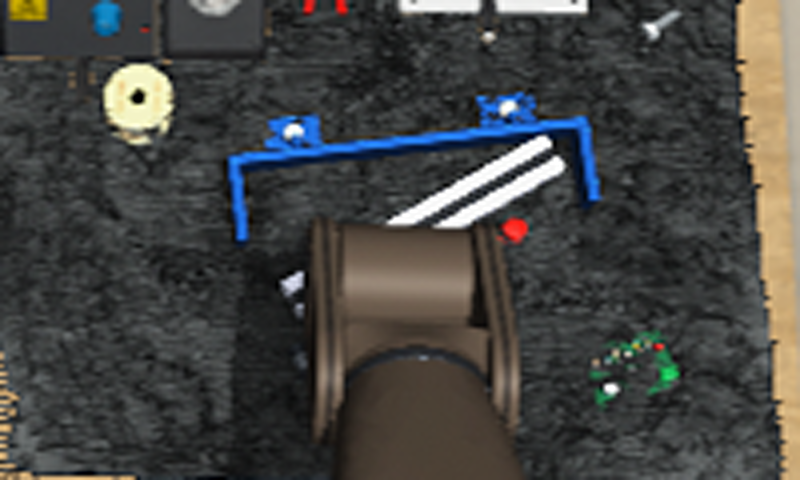

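The lead end is now at crop corners (549,136) and (565,167), well inside. Next is swinging the other end in.

Request:
send_rows:
  rot:
    - [0, 0, 0]
    - [0, 0, 0]
    - [0, 0, -0.4]
    - [0, 0, -0.4]
    - [0, 0, -0.4]
    - [0, 0, -0.4]
    - [0, 0, -0.4]
    - [0, 0, -0.4]
    - [0, 0, -0.4]
    - [0, 0, -0.4]
    - [0, 0, 0]
    - [0, 0, 0]
  delta_pos:
    - [6.5, 3.5, 0]
    - [6.5, 3.5, 0]
    - [6, 1.2, 0]
    - [6, 1.2, 0]
    - [6, 1.2, 0]
    - [6, 1.2, 0]
    - [6, 1.2, 0]
    - [6, 1.2, 0]
    - [6, 1.2, 0]
    - [6, 1.2, 0]
    - [0, 0, 0]
    - [0, 0, 0]
  gripper: [-1, -1, -1, -1, -1, -1, -1, -1, -1, -1, -1, -1]

```text
time: 9.13
position: [540.6, 105.4, 21.1]
tool_rot: [[-0.976, -0.219, 0.004], [-0.219, 0.976, -0.0], [-0.003, -0.001, -1.0]]
contact_force: [-0.3, -0.2, -0.8]
gripper_width: -0.3
grip_force: 0.0
```

```bash
python3 - <<'E'
from h import *
im=snap("top","t6")
cv2.imwrite("pics/c6.png",cv2.resize(im[165:285,235:435],None,fx=4,fy=4,interpolation=cv2.INTER_CUBIC))
E
```

```text
(no output)
```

View pics/c6.png

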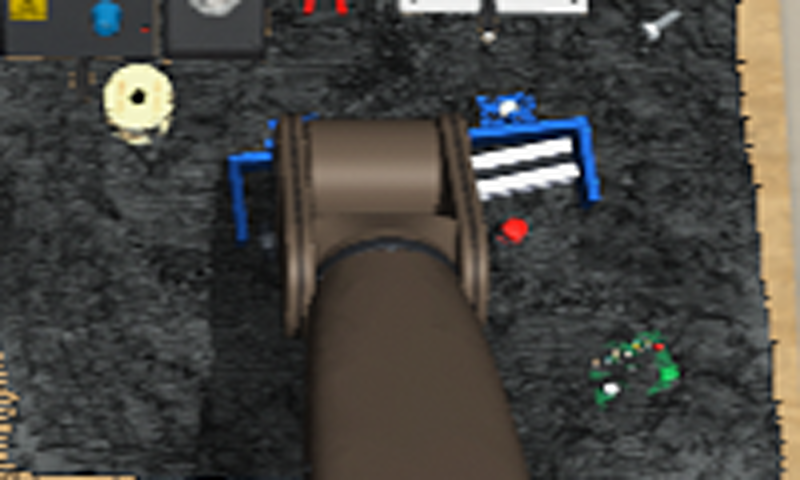

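Request:
send_rows:
  rot:
    - [0, 0, -0.4]
    - [0, 0, -0.4]
    - [0, 0, -0.4]
    - [0, 0, 0]
    - [0, 0, 0]
    - [0, 0, 0]
    - [0, 0, 0]
  delta_pos:
    - [5, 0.6, 0]
    - [5, 0.6, 0]
    - [5, 0.6, 0]
    - [3, 0.4, 0]
    - [2, 0.2, 0]
    - [0, 0, 0]
    - [0, 0, 0]
  gripper: [-1, -1, -1, -1, -1, -1, -1]

```text
time: 9.77
position: [558.9, 107.1, 19.6]
tool_rot: [[-0.993, -0.115, 0.001], [-0.115, 0.993, -0.0], [-0.001, -0.0, -1.0]]
contact_force: [-0.2, -0.8, 0.3]
gripper_width: 0.2
grip_force: 0.0
```

Request:
send_rows:
  rot:
    - [0, 0, 0]
    - [0, 0, 0]
    - [0, 0, 0]
    - [0, 0, 0]
  delta_pos:
    - [2, 0.2, 0]
    - [2, 0.2, 0]
    - [0, 0, 0]
    - [0, 0, 0]
  gripper: [-1, -1, -1, -1]

```text
time: 10.1
position: [562.0, 107.3, 19.2]
tool_rot: [[-0.993, -0.114, -0.002], [-0.114, 0.993, -0.0], [0.002, -0.0, -1.0]]
contact_force: [-3.9, -1.2, 2.5]
gripper_width: -0.2
grip_force: 1.9
```

Request:
send_rows:
  rot:
    - [0, 0, 0]
    - [0, 0, 0]
    - [0, 0, 0]
    - [0, 0, 0]
    - [0, 0, 0]
    - [0, 0, 0]
    - [0, 0, 0]
    - [0, 0, 0]
    - [0, 0, 0]
    - [0, 0, 0]
  delta_pos:
    - [-15, -1.8, 0]
    - [-3, -20, 0]
    - [-2, -20, 0]
    - [5, 0.6, 0]
    - [5, 0.6, 0]
    - [4, 0.5, 0]
    - [2, 0.2, 0]
    - [0, 0, 0]
    - [0, 0, 0]
    - [0, 0, 0]
  gripper: [-1, -1, -1, -1, -1, -1, -1, -1, -1, -1]

```text
time: 10.93
position: [558.6, 68.1, 19.2]
tool_rot: [[-0.993, -0.115, -0.0], [-0.115, 0.993, 0.0], [0.0, 0.0, -1.0]]
contact_force: [0.1, -0.8, 0.2]
gripper_width: 0.1
grip_force: 0.0
```

Request:
send_rows:
  rot:
    - [0, 0, 0]
    - [0, 0, 0]
    - [0, 0, 0]
    - [0, 0, 0]
    - [0, 0, 0]
    - [0, 0, 0]
  delta_pos:
    - [4, 0.5, 0]
    - [3, 0.4, 0]
    - [1.5, 0.2, 0]
    - [1, 0, 0]
    - [0, 0, 0]
    - [0, 0, 0]
  gripper: [-1, -1, -1, -1, -1, -1]

```text
time: 11.43
position: [567.7, 68.6, 19.3]
tool_rot: [[-0.993, -0.114, -0.001], [-0.114, 0.993, -0.0], [0.001, -0.0, -1.0]]
contact_force: [-2.8, -1.0, 1.6]
gripper_width: -0.1
grip_force: 1.6
```

Contact is at the wall. I'll retreat, lift clear and look.

Request:
send_rows:
  rot:
    - [0, 0, 0]
    - [0, 0, 0]
    - [0, 0, 0]
    - [0, 0, 0]
    - [0, 0, 0]
    - [0, 0, 0]
    - [0, 0, 0]
    - [0, 0, 0]
    - [0, 0, 0]
    - [0, 0, 0]
    - [0, 0, 0]
    - [0, 0, 0]
  delta_pos:
    - [-12, -1.5, 0]
    - [-12, 0, 0]
    - [-10, 10, 30]
    - [0, 0, 40]
    - [0, 0, 40]
    - [-5, 38, 10]
    - [-5, 38, 10]
    - [-5, 38, 10]
    - [-5, 38, 10]
    - [-5, 38, 0]
    - [-5, 38, 0]
    - [-5, 38, 0]
  gripper: [-1, -1, -1, -1, -1, -1, -1, -1, -1, -1, -1, -1]

```text
time: 12.43
position: [499.4, 345.5, 170.3]
tool_rot: [[-0.993, -0.114, 0.003], [-0.114, 0.994, 0.002], [-0.003, 0.002, -1.0]]
contact_force: [0.3, 0.2, 0.2]
gripper_width: 0.3
grip_force: 0.0
```

```bash
python3 - <<'E'
from h import *
im=bar()
cv2.imwrite("pics/c7.png",cv2.resize(im[165:285,235:435],None,fx=4,fy=4,interpolation=cv2.INTER_CUBIC))
E
```

```text
areas [[262, 192, 16, 9, 53], [303, 198, 77, 19, 855]]
bar world (592.9639282226562, 42.22306823730469) (32.98278045654297, 219.96481323242188) ang 0.117 | bay [-15.3 -11.1] phi -0.0
```

View pics/c7.png

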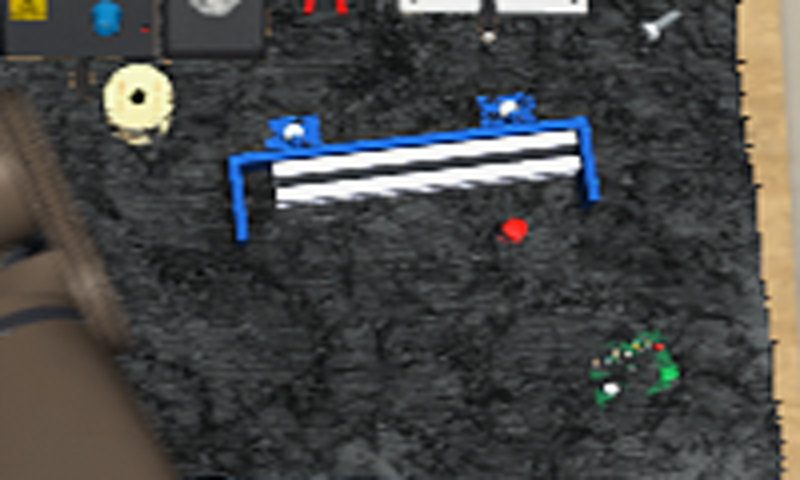

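The bar (crop 274–581) lies flush along the back wall behind the post. Its middle is at bay (−15, −11) mm, parallel to the wall, and the other things are where they were.

```bash
python3 -c "
from bench import arm
print(arm.hand_in())"
```

```text
the job is handed in; nothing more can be done
None
```

I pushed the profile into the bay behind the post, where it lies flush along the back wall (middle about 15 mm from the wall and 11 mm towards the −y end), and handed the job in at about 12.5 s with the gripper clear; the hand-in gave no verdict.

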